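# Stand the slumped cookbook back up and close the book holder

### The job

One cookbook in the wooden book holder has slumped over onto the holder's sliding end. With the fingertips push it back upright, flat against the other two books, let go so that it stands by itself, and only then push the sliding end in until it is snug against that book (pushed in first, its top edge would scuff the cover). Do not grip, lift or carry anything, and leave the cups, the spice jar and the other two books where they are.

Things in the scene. Friction and masses are not known exactly. Their poses are not given: they have to be found in the camera images.
- book_holder: wooden book holder, fixed to the worktop: base board 150 (x) x 264 (y) x 12 mm thick; origin at the centre of its underside, x pointing away from its front (where the book spines show), y along the row of books. A fixed end panel 120 mm above the board has its inner face at y = +110 mm; from there the books stand in a row toward -y: tall_book, short_book, then a free place
- tall_book: closed cloth-bound book 146 (x) x 28 (y, thickness) x 212 mm (z), 0.4 kg, loose, standing upright against the fixed end; origin at the centre of its underside, axes parallel to the holder's
- short_book: closed book 138 x 24 (y, thickness) x 186 mm, 0.3 kg, loose, standing upright against tall_book; origin at the centre of its underside, axes parallel to the holder's. The slumped book belongs flat against its -y face
- slumped_book: closed cloth-bound book 142 (x) x 26 (y, thickness) x 200 mm (z, foot to head), 0.3 to 0.5 kg, loose; origin at the centre of its underside, x parallel to the holder's. It leans about 40 to 48 degrees toward the holder's -y: it stands on the edge (0, -13, 0) of its foot, 5 to 12 mm short of short_book, its -y cover resting on the sliding end's top edge
- sliding_end (a joint): travel of the sliding end in m, 0 = fully out, growing toward the books (holder +y), range 0 to 0.13; starts at 0 to 0.015, is snug against the upright book at about 0.088, needs about 2 N and stays where it is left. A panel 140 (x) x 12 (y) mm, top 97 mm above the worktop, with two braced feet outside (-y) and a dowel across their outer ends
- slide_face (a point): centre line of the panel's inner (+y) face, 52 mm above the worktop; moves with the sliding end, axes parallel to the holder's
- slide_dowel (a point): centre of the dowel at the sliding end's outer side, 34 mm above the worktop, 64 mm outward (-y) of the panel's inner face; the dowel is 16 mm thick, lies along x, 112 mm long: push here toward +y
- teal_cup: green and white cup, 63 x 88 x 51 mm, loose, in front of the holder; origin under its middle; leave alone
- dosing_cup: steel cup, 60 mm across, 48 mm high, loose, in front of the holder; origin under its middle; leave alone
- spice_jar: glass spice jar with a dark cap, 44 mm across, 105 mm high, loose, behind the holder; origin under its middle; leave alone
- head_edge (a point): middle of the slumped book's head edge on the -y cover, (0, -13, 200) in the book; at the start about 155 mm above the worktop, beyond the sliding end. Pushed toward holder +y just below here (under 4 N), the book tips up about its foot, this edge rising to 212 mm; the foot may slide until short_book stops it. Once flat against short_book it stands by itself

How it is judged (in metres and radians):
On the way, in this order (a step that is already met when the one before it is completed fails the run):
1. the slumped book stands upright by itself, untouched, the sliding end still out (angle between slumped_book's own z axis and vertical below 0.1 rad and contact force between each of the arm, the fingers and slumped_book below 0.05 N and value of joint sliding_end below 0.035 m), for 0.3 s.
2. the sliding end is pushed in, snug against the book (y of slide_face in the frame of slumped_book above -0.017 m), for 0.2 s.
At the end, for the whole second after the job is handed in: the formerly slumped book stands upright (3 degrees) on the board, straight in the row (5 degrees, 25 mm front to back), at most 5 mm from short_book; the sliding panel is within 4 mm of it; the other two books are upright; all released and at rest (angle between each of slumped_book, tall_book, short_book's own z axis and vertical below 0.05 rad and angle between the y axis of slumped_book and the y axis of book_holder, either way round below 0.09 rad and x of slumped_book in the frame of book_holder between -0.025 and 0.025 m and z of slumped_book in the frame of book_holder below 0.016 m and y of slumped_book in the frame of short_book between -0.03 and -0.02 m and y of slide_face in the frame of slumped_book above -0.017 m and linear speed of slumped_book below 0.02 m/s); the robot touches nothing.
It fails at once if the slumped book is lifted off the base board (height (world z) of slumped_book above 0.045 m).
It fails at once if the other books are lifted, tipped or moved away (distance of any of tall_book, short_book from where it was at the start of the episode above 0.02 m or angle between any of tall_book, short_book's own z axis and vertical above 0.2 rad).
It fails at once if a cup or the spice jar is disturbed (distance of any of teal_cup, dosing_cup, spice_jar from where it was at the start of the episode above 0.02 m or angle between any of spice_jar, teal_cup, dosing_cup's own z axis and vertical above 0.3 rad).
It also fails if it takes over 58 s, if anything falls off the work surface, if the arm or the gripper's body presses on something with over 40 N, if the wrist force passes 120 N, or if a joint passes its speed limit or range.

### The arm

A 7-joint arm with a two-finger parallel gripper is mounted at the origin on a cart in front of the work surface, level with it; the furniture and walls round the work are solid. World frame = base frame: x ahead of the robot, y to its left, z up, the work surface at z = 0. Lengths are in m, angles in degrees, forces in N, time in s.
With the tool pointing down it reaches from about 0.425 to 0.875 m from the base axis. Payload 4.7 kg.
Tool frame: the origin (TCP) lies between the finger pads; the fingertips stand env.tip_reach ahead of it and the grasp point (between the pads) lies 2 mm behind it (env.tip_reach is the distance from the TCP to the fingertips, in m); z points along the fingers, y is the line along which they close (so a half turn about z gives the same grasp; the last joint's range is limited). The gripper opens to 87 mm and grips with 3 to 60 N. Pads are 19 mm wide; open, the fingers measure 117 mm over their backs; the gripper's body (75 mm by 190 mm) begins 51 mm behind the grasp point.
Start: joints at [-64.739, 18.392, -4.016, 83.108, 1.295, 78.541, -3.26], TCP at [0.269, 0.592, 0.24] pointing down, gripper open.
Joint ranges: [-163.93, 163.93], [-17.29, 119.83], [-79.2, 71.16], [3.27, 140.29], [-89.18, 269.18], [5.43, 117.66], [-154.24, 154.24]. Speed limits (degrees/s): [147.25, 147.25, 180, 180, 180, 180, 180].

### API

Orientations are given as [roll, pitch, yaw] about the fixed x, y, z axes, in that order (R = Rz(yaw) Ry(pitch) Rx(roll)).
In Python, from cell import env, telemetry, read_camera, sign_off gives the robot as it stands (env), with the cameras as plain functions, the job as plain functions and the readings (telemetry).
- The arm moves only by the tool move_tool, called after "Emit:" as a command line: name --argument value ..., lists and objects as JSON in quotes. Schema: {"type":"object","properties":{"plan":{"type":"array","items":{"type":"array","prefixItems":[{"type":"array","items":{"type":"number"},"minItems":3,"maxItems":3},{"type":"number"},{"type":"number"}],"minItems":3,"maxItems":3},"minItems":1,"maxItems":8},"squeeze":{"type":"number"},"only":{"type":"string"},"quiet":{"type":"boolean"},"lines":{"type":"string"}},"required":["plan"],"additionalProperties":false}. plan is a list of rows, 1 to 8 of them, each written [[dx, dy, dz], turn, opening]: dx, dy, dz in normalised numbers (1 is 750 mm), then a turn about the tool's z in normalised numbers (1 is 120 degrees), then the finger opening in m; each row is the pose to reach, as a shift and turn from the pose commanded when the call began, along the tool's axes at that moment; what a row does not reach only later rows make up. A row lasts 1/12 s, in which the tool goes at most 0.0417 m and 7.16 degrees, less where a joint would pass 70% of its speed; a pose out of reach is approached as far as the arm can. The fingers move at their own pace and stop on an object; squeeze is the grip in N (left out, the last holds). Time passes only in rows, so rows that do not move let the fingers close. The tool returns the time, the measured TCP pose, the force, the opening and the grip force at its end. only (a regular expression) keeps the lines of the reply that match it, lines (a string "A,B") keeps lines A to B, and quiet returns only ok. Shift and turn numbers lie between -1 and 1, and a call with a number outside is refused. Input that does not fit is refused with a message, and nothing moves.
- telemetry.get_obs(): the state, without advancing time (a new reading comes with each control period).
- read_camera(name): name is "scene" or "top" or "wrist"; returns a dict with "color" (400x640x3 uint8, blue, green, red), "fx", "fy", "cx", "cy" (pixels), "world_from_camera" (4x4, takes a point from camera to world coordinates). Camera axes: x right, y down, z forward; pixel columns grow to the right and rows downward; lengths in m; the calibration is good to about 2 mm. A picture is of the moment at which its call begins. There is no depth.
- sign_off(): hands the job in; it is judged then, once.
The state is a dict: "time_s": time; "qpos": joint angles; "joint_velocities": joint speeds; "effort": joint torques, N m; "tool_pos": TCP position; "tool_rot": TCP orientation; "force": force on the tool from outside, world axes, zero at the start; "wrist_torque": the same for the moment, N m; "grip_width": finger opening in m; "grasp_force": force on a finger pad.
Only numpy, scipy, OpenCV 4.12 (cv2) and the standard library are available. Lean on these libraries where they do the work, as an engineer would, in place of code of your own. Each camera call takes 0.05 s, during which the arm holds its last target. There are 200 camera calls.

## Working session

There is one attempt and no reset: what is moved stays moved. The work goes in short steps, Python scripts to look and compute and a tool call to move; the robot and the scene stay as the last step left them, time stands still between calls to the robot, and variables do not carry over. Pictures are saved under pics/ and viewed, at most 10 in all, crops included, and the job is handed in when it is done.

```bash
ls; mkdir -p pics; python3 - <<'E'
from cell import env, telemetry, read_camera, sign_off
import cv2
o=telemetry.get_obs();print(o['time_s'],o['tool_pos'],o['tool_rot'],o['grip_width'],env.tip_reach)
for n in("scene","top"):
    r=read_camera(n);cv2.imwrite(f'pics/{n}0.png',r['color']);print(n,r['fx'],r['cx'],r['cy'],r['world_from_camera'].round(3).tolist())
E
```

```text
cell.py
pics
0.0 [0.26890775 0.59120672 0.23846768] [-1.79891466e+02  6.25002502e-03  1.55547320e+02] 0.086935703473602 0.017
scene 493.0816131749738 307.4659509837787 202.25548589143108 [[0.685, -0.521, 0.509, 0.157], [-0.728, -0.478, 0.491, -0.367], [-0.012, -0.707, -0.707, 0.718], [0.0, 0.0, 0.0, 1.0]]
top 375.68894578650105 322.101812140001 202.29334109048617 [[-0.001, -0.996, 0.09, 0.491], [-1.0, 0.003, 0.024, 0.028], [-0.024, -0.09, -0.996, 0.966], [0.0, 0.0, 0.0, 1.0]]
```

View pics/scene0.png

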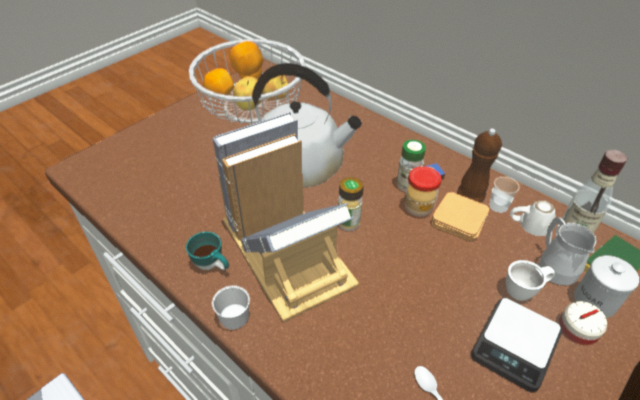

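View pics/top0.png

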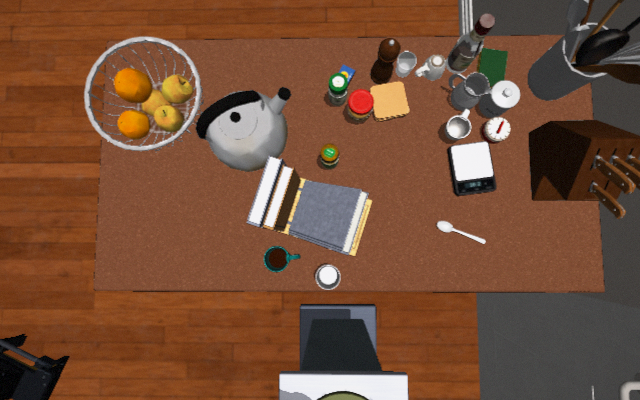

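The scene view shows the slumped book's head edge running from about (247,245) to (350,212), with the dowel near (315,290). In the top view the holder board's -y end is near (356,252)-(371,200), the cups are at (277,259) and (328,277), and the jar is at (330,155). I'll enlarge both for corners.

```bash
python3 - <<'E'
import cv2
a=cv2.imread('pics/scene0.png')[190:320,215:375];cv2.imwrite('pics/sc.png',cv2.resize(a,None,fx=4.5,fy=4.5,interpolation=cv2.INTER_CUBIC))
a=cv2.imread('pics/top0.png')[150:260,240:385];cv2.imwrite('pics/tc.png',cv2.resize(a,None,fx=5,fy=5,interpolation=cv2.INTER_CUBIC))
E
```

```text
(no output)
```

View pics/sc.png

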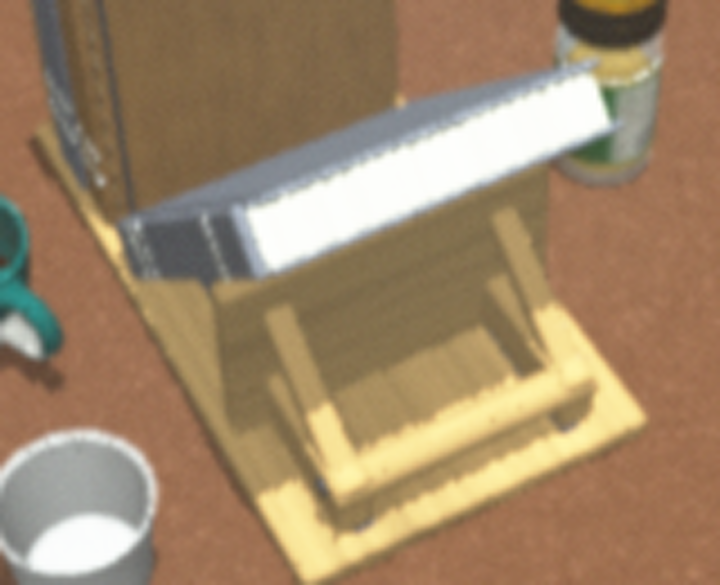

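View pics/tc.png

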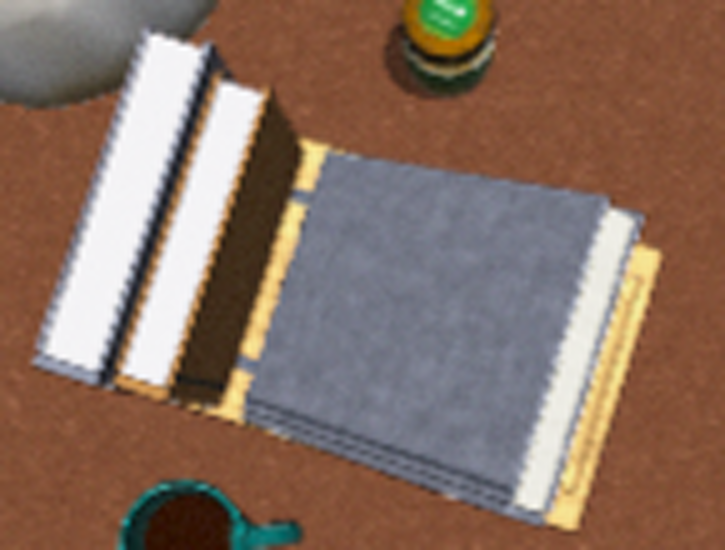

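The crops give corners. In the scene crop the lower head edge runs (258,278)–(615,125), the dowel (345,485)–(590,380), and the board corners are (305,577) and (647,418). In the top crop the lower head edge runs (545,522)–(640,213), and the board corners are (577,528) and (660,250). I'll triangulate these.

```bash
cat > h.py <<'E'
import numpy as np, json, os
from cell import env, telemetry, read_camera, sign_off
def cal(n):
    r=read_camera(n);return r
def ray(r,u,v):
    T=r['world_from_camera'];d=T[:3,:3]@[(u-r['cx'])/r['fx'],(v-r['cy'])/r['fy'],1];return T[:3,3],d/np.linalg.norm(d)
def plane(r,u,v,z):
    o,d=ray(r,u,v);return o+d*(z-o[2])/d[2]
def tri(rs,ps):
    A=0;b=0
    for r,p in zip(rs,ps):
        o,d=ray(r,*p);M=np.eye(3)-np.outer(d,d);A=A+M;b=b+M@o
    x=np.linalg.solve(A,b)
    return x,[float(np.linalg.norm(np.cross(ray(r,*p)[1],x-ray(r,*p)[0]))) for r,p in zip(rs,ps)]
E
python3 - <<'E'
from h import *
np.set_printoptions(precision=4,suppress=True)
S=cal('scene');T=cal('top')
s=lambda u,v:(215+u/4.5,190+v/4.5)
t=lambda u,v:(240+u/5,150+v/5)
for n,a,b in [('headLo front',(258,278),(545,522)),('headLo back',(615,125),(640,213)),('headUp front',(237,207),(512,490)),('headUp back',(590,68),(608,200)),('board front',(305,577),(577,528)),('board back',(647,418),(660,250))]:
    print(n,*tri((S,T),(s(*a),t(*b))), plane(S,*s(*a),.012),plane(T,*t(*b),.012))
for p in [(345,485),(590,380)]: print('dowel',plane(S,*s(*p),.036))
for p in [(225,292),(547,170)]: print('panel top outer',plane(S,*s(*p),.097))
for p in [(225,410),(300,140)]: print('board edge',plane(T,*t(*p),.012))
print('short top',plane(T,*t(172,398),.198),plane(T,*t(270,92),.198))
E
python3 - <<'E'
from cell import env, telemetry, read_camera, sign_off
o=telemetry.get_obs();print(o['time_s'],o['qpos'])
E
```

```text
headLo front [ 0.4523 -0.0098  0.1567] [0.0008829434667072017, 0.0008829434667072401] [0.5277 0.0829 0.012 ] [ 0.4462 -0.0171  0.012 ]
headLo back [ 0.5846 -0.0514  0.156 ] [0.0013814233166321987, 0.0013814233166322088] [0.6929 0.0303 0.012 ] [ 0.6024 -0.0666  0.012 ]
headUp front [0.4639 0.0066 0.1698] [0.003978494574099242, 0.003978494574099165] [0.5484 0.1172 0.012 ] [ 0.4622 -0.0006  0.012 ]
headUp back [ 0.5884 -0.0363  0.1711] [0.0015488238916797463, 0.0015488238916795559] [0.7123 0.0609 0.012 ] [ 0.6092 -0.0504  0.012 ]
board front [ 0.4424 -0.0323  0.0133] [0.0011387023570771661, 0.0011387023570772219] [ 0.442 -0.031  0.012] [ 0.4432 -0.0332  0.012 ]
board back [ 0.5836 -0.0768  0.0088] [0.0002196435191433613, 0.0002196435191434165] [ 0.5815 -0.0779  0.012 ] [ 0.5834 -0.0766  0.012 ]
dowel [ 0.4693 -0.0258  0.036 ]
dowel [ 0.566  -0.0608  0.036 ]
panel top outer [0.4705 0.0329 0.097 ]
panel top outer [ 0.5931 -0.0135  0.097 ]
board edge [0.5025 0.1447 0.012 ]
board edge [0.6408 0.1072 0.012 ]
short top [0.5053 0.1437 0.198 ] [0.6319 0.1042 0.198 ]
0.2 [-64.73699005  18.42278768  -4.01697456  83.1490594    1.29588517
  78.54074016  -3.25901941]
```

Heights check out: head edge 156 mm, length 139 mm, board end 148 mm. The holder yaw is about -17.5° with its origin near (0.553, 0.071), and the slumped head edge sits at holder y ≈ -0.107. The dowel is at y ≈ -0.120, so the slide is near 0. The plan is to turn the tool so that tool x = holder +y and push with both fingertips.

The rows are not in the units I measure in: shifts go in shares of 750 mm and turns go in shares of 120 degrees. I convert before sending: -0.21 m / 0.75 = -0.28, -0.12 m / 0.75 = -0.16, 49 degrees / 120 = 0.4083.

Emit:
move_tool --plan '[[[0,0,-0.0533],0,0.06],[[0,0,-0.1067],0.0583,0.06],[[-0.0467,-0.0333,-0.1333],0.1167,0.06],[[-0.0933,-0.0667,-0.1333],0.175,0.06],[[-0.14,-0.1,-0.1333],0.2333,0.06],[[-0.1867,-0.1333,-0.1333],0.2917,0.06],[[-0.2333,-0.16,-0.1333],0.35,0.06],[[-0.28,-0.1867,-0.1333],0.4083,0.06]]'

```text
time_s: 0.87
tool_pos: [0.399, 0.3807, 0.3398]
tool_rot: [180.0, -0.0, 106.2]
force: [0.7, 1.3, 1.5]
grip_width: 0.0603
grasp_force: 0.0
```

```bash
cat > g.py <<'E'
from h import *
import sys
from scipy.spatial.transform import Rotation as R
O=np.array([.5526,.0714,0]);H=R.from_euler('z',-17.5,degrees=True).as_matrix()
o=telemetry.get_obs();p=o['tool_pos'];Q=R.from_euler('xyz',o['tool_rot'],degrees=True).as_matrix()
print('t',o['time_s'],'holder-frame tcp',(H.T@(p-O)).round(4),'rot',o['tool_rot'].round(1),'F(holder)',(H.T@o['force']).round(2))
if len(sys.argv)>3:
    g=O+H@np.array([float(a) for a in sys.argv[1:4]]);print('tool delta',(Q.T@(g-p)).round(4),'world goal',g.round(3),'turn',(o['tool_rot'][2]-72.5).round(2))
E
python3 g.py -.002 -.16 .3
```

```text
t 0.8667 holder-frame tcp [-0.2395  0.2488  0.3398] rot [180.   -0.  106.2] F(holder) [0.26 1.48 1.49]
tool delta [-0.4719 -0.0295  0.0395] world goal [ 0.503 -0.081  0.3  ] turn 33.73
```

In the tool's units: -0.32 m / 0.75 = -0.4267, -0.02 m / 0.75 = -0.0267, 34 degrees / 120 = 0.2833.

Emit:
move_tool --plan '[[[-0.0533,0,0],0.0583,0.06],[[-0.1067,0,0],0.1167,0.06],[[-0.16,0,0],0.175,0.06],[[-0.2133,-0.0133,0],0.2333,0.06],[[-0.2667,-0.0133,0],0.2833,0.06],[[-0.32,-0.0133,0],0.2833,0.06],[[-0.3733,-0.0267,0],0.2833,0.06],[[-0.4267,-0.0267,0],0.2833,0.06]]'

```text
time_s: 1.53
tool_pos: [0.4696, 0.0679, 0.3397]
tool_rot: [-180.0, -0.0, 72.5]
force: [1.6, -1.0, -0.4]
grip_width: 0.0602
grasp_force: 0.0
```

```bash
python3 g.py -.002 -.16 .3
```

```text
t 1.5333 holder-frame tcp [-0.0781 -0.0283  0.3397] rot [-180.    -0.    72.5] F(holder) [ 1.82 -0.5  -0.35]
tool delta [-0.1318  0.076   0.0396] world goal [ 0.503 -0.081  0.3  ] turn 0.04
```

In the tool's units: 0.18 m / 0.75 = 0.24, 0.14 m / 0.75 = 0.1867.

Emit:
move_tool --plan '[[[-0.0467,0.0267,0],0,0.06],[[-0.0933,0.0533,0],0,0.06],[[-0.1333,0.08,0],0,0.06],[[-0.1733,0.104,0.0267],0,0.06],[[-0.1733,0.104,0.08],0,0.06],[[-0.1733,0.104,0.1333],0,0.06],[[-0.1733,0.104,0.1867],0,0.06],[[-0.1733,0.104,0.24],0,0.06]]'

```text
time_s: 2.2
tool_pos: [0.5056, -0.0774, 0.158]
tool_rot: [180.0, -0.1, 72.5]
force: [1.7, 0.9, -0.3]
grip_width: 0.0605
grasp_force: 0.0
```

Emit:
move_tool --plan '[[[0,0,0.004],0,0.06],[[0,0,0.004],0,0.06],[[0,0,0.004],0,0.06]]'

```text
time_s: 2.45
tool_pos: [0.5071, -0.0773, 0.1584]
tool_rot: [179.9, -0.0, 72.5]
force: [1.2, 0.1, 0.3]
grip_width: 0.0602
grasp_force: 0.0
```

```bash
python3 g.py -.002 -.16 .153
python3 - <<'E'
from h import *
import cv2
cv2.imwrite('pics/s1.png',read_camera('scene')['color'][80:340,150:450])
E
```

```text
t 2.45 holder-frame tcp [ 0.0013 -0.1555  0.1584] rot [179.9  -0.   72.5] F(holder) [1.08 0.44 0.27]
tool delta [-0.0045 -0.0033  0.0054] world goal [ 0.503 -0.081  0.153] turn 0.05
```

View pics/s1.png

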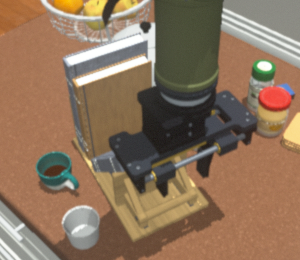

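The gripper is just outside the head edge, with both fingertips clear of the cups and jar. Now I'll push +tool x gently, rising along with the edge.

In the tool's units: 0.066 m / 0.75 = 0.088, 0.03 m / 0.75 = 0.04.

Emit:
move_tool --plan '[[[0.02,-0.0027,0],0,0.06],[[0.04,-0.0027,0],0,0.06],[[0.048,-0.0027,0],0,0.06],[[0.056,-0.0027,0],0,0.06],[[0.064,-0.0027,0],0,0.06],[[0.072,-0.0027,-0.0027],0,0.06],[[0.08,-0.0027,-0.0053],0,0.06],[[0.088,-0.0027,-0.008],0,0.06]]'

```text
time_s: 3.17
tool_pos: [0.5235, -0.021, 0.1649]
tool_rot: [179.9, 0.4, 72.2]
force: [-7.8, -16.3, 19.3]
grip_width: 0.0601
grasp_force: 16.6
```

```bash
python3 g.py
```

```text
t 3.1667 holder-frame tcp [ 0.     -0.0969  0.1649] rot [179.9   0.4  72.2] F(holder) [ -2.55 -17.92  19.34]
```

Emit:
move_tool --plan '[[[0.0093,0,-0.004],0,0.06],[[0.0187,0,-0.008],0,0.06],[[0.028,0,-0.012],0,0.06],[[0.0373,0,-0.016],0,0.06],[[0.0453,0,-0.0187],0,0.06],[[0.0533,0,-0.0213],0,0.06],[[0.0613,0,-0.024],0,0.06],[[0.0667,0,-0.0267],0,0.06]]'

```text
time_s: 3.83
tool_pos: [0.5387, 0.0358, 0.1823]
tool_rot: [-180.0, -0.0, 72.6]
force: [0.4, -0.1, -0.9]
grip_width: 0.0604
grasp_force: 0.2
```

```bash
python3 g.py
python3 - <<'E'
from h import *
import cv2
a=read_camera('scene')['color'][80:340,150:450];b=read_camera('top')['color'][130:290,220:420]
cv2.imwrite('pics/s2.png',np.hstack([cv2.resize(a,(450,390)),cv2.resize(b,(350,390))]))
E
```

```text
t 3.8333 holder-frame tcp [-0.0026 -0.0381  0.1823] rot [-180.    -0.    72.6] F(holder) [ 0.4   0.03 -0.87]
```

View pics/s2.png

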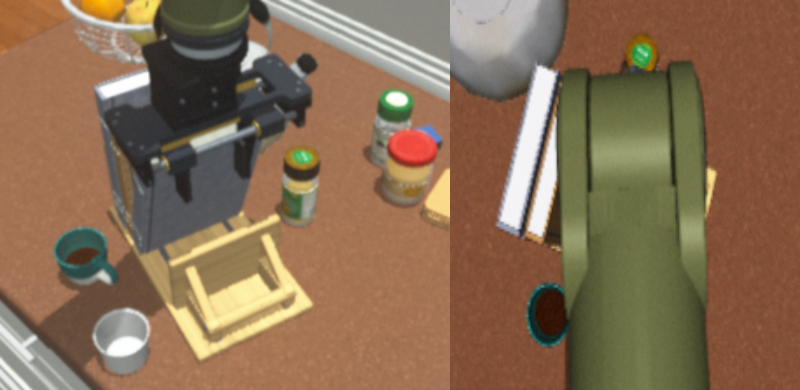

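The book has risen clear of the sliding end and stays leaning on the fingers. The panel is still out, and the cups and jar are untouched. I'll continue slowly.

In the tool's units: 0.04 m / 0.75 = 0.0533, 0.035 m / 0.75 = 0.0467.

Emit:
move_tool --plan '[[[0.0067,0,-0.0013],0,0.06],[[0.0133,0,-0.0027],0,0.06],[[0.02,0,-0.004],0,0.06],[[0.0267,0,-0.0053],0,0.06],[[0.0333,0,-0.0067],0,0.06],[[0.04,0,-0.008],0,0.06],[[0.0467,0,-0.0093],0,0.06],[[0.0533,0,-0.0107],0,0.06]]'

```text
time_s: 4.6
tool_pos: [0.5509, 0.0729, 0.1906]
tool_rot: [-180.0, -0.0, 72.6]
force: [0.0, -0.9, -0.9]
grip_width: 0.0603
grasp_force: 0.1
```

```bash
python3 g.py 0 .02 .19
```

```text
t 4.6 holder-frame tcp [-0.0021  0.0009  0.1906] rot [-180.    -0.    72.6] F(holder) [ 0.27 -0.81 -0.93]
tool delta [0.0191 0.0021 0.0006] world goal [0.559 0.09  0.19 ] turn 0.06
```

Emit:
move_tool --plan '[[[0.004,0,0],0,0.06],[[0.008,0,0],0,0.06],[[0.0107,0,0],0,0.06],[[0.0133,0,0],0,0.06]]'

```text
time_s: 4.93
tool_pos: [0.5538, 0.0819, 0.1905]
tool_rot: [-180.0, 0.0, 72.5]
force: [0.2, 0.0, -0.6]
grip_width: 0.06
grasp_force: 0.0
```

```bash
python3 g.py 0 .02 .19
```

```text
t 4.9333 holder-frame tcp [-0.002   0.0103  0.1905] rot [-180.     0.    72.5] F(holder) [ 0.19  0.09 -0.61]
tool delta [0.0097 0.002  0.0005] world goal [0.559 0.09  0.19 ] turn 0.04
```

In the tool's units: 0.008 m / 0.75 = 0.0107, 0.006 m / 0.75 = 0.008.

Emit:
move_tool --plan '[[[0.0027,0,0],0,0.06],[[0.0053,0,0],0,0.06],[[0.008,0,0],0,0.06],[[0.0107,0,0],0,0.06],[[0.0107,0,0],0,0.06]]'

```text
time_s: 5.35
tool_pos: [0.5562, 0.0899, 0.1906]
tool_rot: [180.0, -0.0, 72.6]
force: [0.2, -0.6, 0.6]
grip_width: 0.06
grasp_force: 0.0
```

```bash
python3 g.py
```

```text
t 5.35 holder-frame tcp [-0.0021  0.0188  0.1906] rot [180.   -0.   72.6] F(holder) [ 0.35 -0.52  0.64]
```

Emit:
move_tool --plan '[[[0.0027,0,0],0,0.06],[[0.0053,0,0],0,0.06],[[0.0053,0,0],0,0.06],[[0.0053,0,0],0,0.06]]'

```text
time_s: 5.68
tool_pos: [0.557, 0.0919, 0.1906]
tool_rot: [-180.0, 0.1, 72.5]
force: [-3.1, -3.0, 2.8]
grip_width: 0.06
grasp_force: 2.3
```

```bash
python3 g.py
python3 - <<'E'
from h import *
import cv2
a=read_camera('scene')['color'][80:340,150:450]
cv2.imwrite('pics/s3.png',cv2.resize(a,None,fx=2.2,fy=2.2))
E
```

```text
t 5.6833 holder-frame tcp [-0.002   0.0209  0.1906] rot [-1.80e+02  1.00e-01  7.25e+01] F(holder) [-2.09 -3.78  2.82]
```

View pics/s3.png

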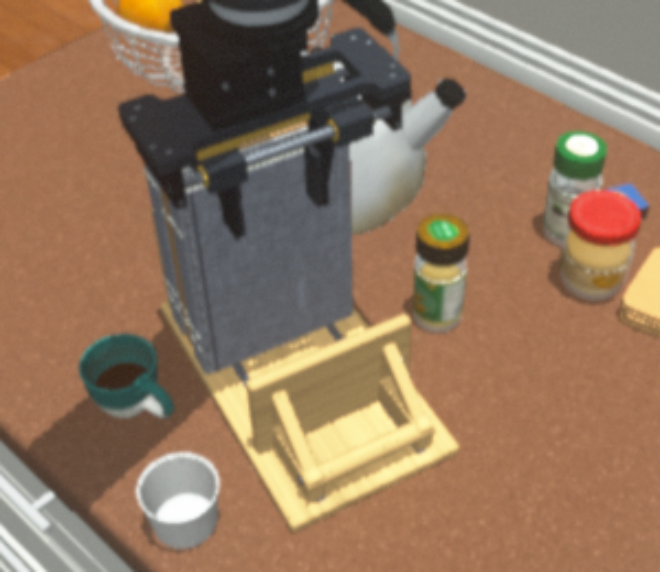

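The book stands upright and flat, and the 4 N contact came at the expected place (finger face ≈ 0.031). Now I'll back off and look.

In the tool's units: -0.19 m / 0.75 = -0.2533, -0.03 m / 0.75 = -0.04.

Emit:
move_tool --plan '[[[-0.0133,0,0],0,0.06],[[-0.04,0,0],0,0.06],[[-0.0933,0,0],0,0.06],[[-0.1467,0,0],0,0.06],[[-0.2,0,0],0,0.06],[[-0.2533,0,0],0,0.06],[[-0.2533,0,0],0,0.06],[[-0.2533,0,0],0,0.06]]'

```text
time_s: 6.4
tool_pos: [0.5, -0.0903, 0.1909]
tool_rot: [179.9, -0.1, 72.2]
force: [0.6, 0.6, 0.7]
grip_width: 0.0598
grasp_force: 0.0
```

Emit:
move_tool --plan '[[[0,0,0],0,0.05],[[0,0,0],0,0.05],[[0,0,0],0,0.05]]'

```text
time_s: 6.65
tool_pos: [0.5009, -0.0862, 0.1904]
tool_rot: [-180.0, -0.0, 72.7]
force: [0.4, 1.0, -0.0]
grip_width: 0.0517
grasp_force: 0.0
```

```bash
python3 g.py 0 -.165 .047
python3 - <<'E'
from h import *
import cv2
a=read_camera('scene')['color'][80:340,150:450]
b=read_camera('top')['color'][130:290,220:420]
cv2.imwrite('pics/s4.png',np.hstack([cv2.resize(a,(450,390)),cv2.resize(b,(350,280)[:2]) if 0 else cv2.resize(b,(350,390))]))
E
```

```text
t 6.65 holder-frame tcp [-0.0019 -0.1659  0.1904] rot [-180.    -0.    72.7] F(holder) [ 0.04  1.09 -0.04]
tool delta [0.0008 0.0019 0.1434] world goal [ 0.503 -0.086  0.047] turn 0.22
```

View pics/s4.png

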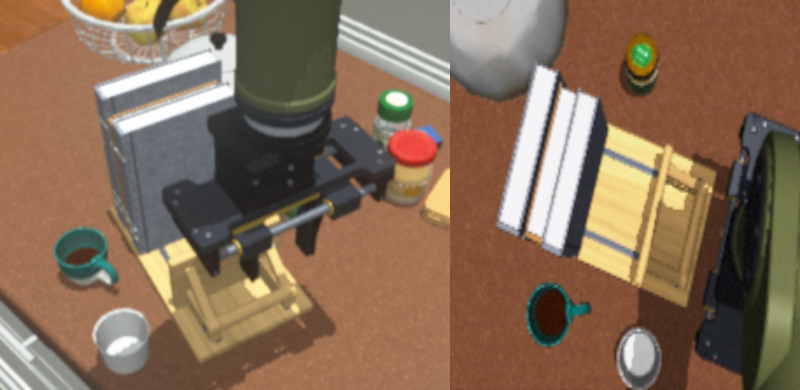

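The book stands alone, flush in the row, with the slide still out and the cups and jar unmoved. Now I'll go down to dowel height.

In the tool's units: 0.148 m / 0.75 = 0.1973, 0.12 m / 0.75 = 0.16.

Emit:
move_tool --plan '[[[0,0.0027,0.0533],0,0.05],[[0,0.0027,0.1067],0,0.05],[[0,0.0027,0.16],0,0.05],[[0,0.0027,0.1973],0,0.05],[[0,0.0027,0.1973],0,0.05],[[0,0.0027,0.1973],0,0.05]]'

```text
time_s: 7.25
tool_pos: [0.5013, -0.0883, 0.0417]
tool_rot: [-179.8, 0.1, 72.6]
force: [0.3, 0.4, 1.1]
grip_width: 0.0497
grasp_force: 0.0
```

```bash
python3 g.py
```

```text
t 7.25 holder-frame tcp [-0.0009 -0.1677  0.0417] rot [-1.798e+02  1.000e-01  7.260e+01] F(holder) [0.18 0.5  1.15]
```

Emit:
move_tool --plan '[[[0.0267,0,0],0,0.05],[[0.04,0,0],0,0.05],[[0.0533,0,0],0,0.05],[[0.0667,0,0],0,0.05],[[0.08,0,0],0,0.05],[[0.0933,0,0],0,0.05],[[0.1067,0,0],0,0.05],[[0.1133,0,0],0,0.05]]'

```text
time_s: 7.92
tool_pos: [0.5283, -0.0057, 0.0427]
tool_rot: [180.0, -0.0, 72.6]
force: [-0.4, -1.9, 1.6]
grip_width: 0.0501
grasp_force: 0.8
```

```bash
python3 g.py 0 -.0495 .042
```

```text
t 7.9167 holder-frame tcp [ 0.0001 -0.0809  0.0427] rot [180.   -0.   72.6] F(holder) [ 0.21 -1.93  1.58]
tool delta [0.0314 0.     0.0007] world goal [0.538 0.024 0.042] turn 0.13
```

In the tool's units: 0.027 m / 0.75 = 0.036, 0.024 m / 0.75 = 0.032.

Emit:
move_tool --plan '[[[0.0067,0,0],0,0.05],[[0.0133,0,0],0,0.05],[[0.02,0,0],0,0.05],[[0.0267,0,0],0,0.05],[[0.032,0,0],0,0.05],[[0.036,0,0],0,0.05]]'

```text
time_s: 8.42
tool_pos: [0.536, 0.0187, 0.0425]
tool_rot: [-180.0, -0.0, 72.6]
force: [0.2, -1.8, -0.1]
grip_width: 0.0499
grasp_force: 0.8
```

```bash
python3 g.py
```

```text
t 8.4167 holder-frame tcp [-0.     -0.0553  0.0425] rot [-180.    -0.    72.6] F(holder) [ 0.7  -1.66 -0.11]
```

Emit:
move_tool --plan '[[[0.0027,0,0],0,0.05],[[0.0053,0,0],0,0.05],[[0.0067,0,0],0,0.05],[[0.008,0,0],0,0.05]]'

```text
time_s: 8.75
tool_pos: [0.5373, 0.0229, 0.0425]
tool_rot: [-180.0, 0.1, 72.5]
force: [-1.5, -5.5, 1.7]
grip_width: 0.05
grasp_force: 2.6
```

```bash
python3 g.py
```

```text
t 8.75 holder-frame tcp [ 0.     -0.0508  0.0425] rot [-1.80e+02  1.00e-01  7.25e+01] F(holder) [ 0.25 -5.68  1.66]
```

The force rose at the predicted snug position. I'll give one more small nudge, then back off and check.

In the tool's units: 0.002 m / 0.75 = 0.0027, 0.001 m / 0.75 = 0.0013.

Emit:
move_tool --plan '[[[0.0013,0,0],0,0.05],[[0.0027,0,0],0,0.05],[[0.0027,0,0],0,0.05],[[0.0027,0,0],0,0.05]]'

```text
time_s: 9.08
tool_pos: [0.5374, 0.023, 0.0424]
tool_rot: [-179.9, 0.2, 72.4]
force: [-1.4, -6.8, 3.0]
grip_width: 0.0503
grasp_force: 3.7
```

```bash
python3 g.py
```

```text
t 9.0833 holder-frame tcp [ 0.     -0.0507  0.0424] rot [-179.9    0.2   72.4] F(holder) [ 0.69 -6.96  2.96]
```

Emit:
move_tool --plan '[[[-0.0133,0,0],0,0.05],[[-0.0533,0,0],0,0.05],[[-0.1067,0,0],0,0.05],[[-0.16,0,0],0,0.05],[[-0.1733,0,-0.0533],0,0.05],[[-0.1733,0,-0.1067],0,0.05],[[-0.1733,0,-0.16],0,0.05],[[-0.1733,0,-0.16],0,0.05]]'

```text
time_s: 9.75
tool_pos: [0.5038, -0.0989, 0.1701]
tool_rot: [179.3, -0.4, 72.5]
force: [1.9, -1.1, 0.7]
grip_width: 0.0499
grasp_force: 0.0
```

```bash
python3 - <<'E'
from h import *
import cv2
a=read_camera('scene')['color'][80:340,150:450]
b=read_camera('top')['color'][130:290,220:420]
cv2.imwrite('pics/s5.png',np.hstack([cv2.resize(a,(450,390)),cv2.resize(b,(350,280))if 0 else cv2.resize(b,(350,390))]))
E
```

```text
(no output)
```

View pics/s5.png

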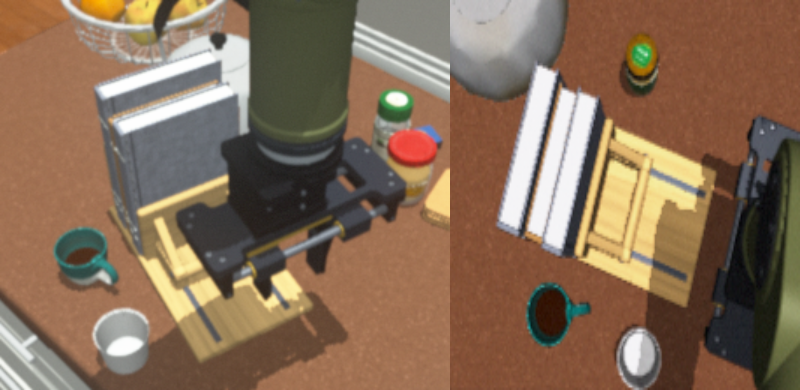

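The panel is snug against the book, the three books are upright and aligned, and nothing else has moved. The arm is clear.

Emit:
move_tool --plan '[[[0,0,0],0,0.05],[[0,0,0],0,0.05],[[0,0,0],0,0.05],[[0,0,0],0,0.05]]'

```text
time_s: 10.18
tool_pos: [0.4985, -0.0979, 0.1613]
tool_rot: [-179.9, 0.1, 72.6]
force: [-0.6, -0.2, 0.0]
grip_width: 0.0503
grasp_force: 0.0
```

```bash
python3 -c "
from cell import env, telemetry, read_camera, sign_off
print(sign_off())"
```

```text
the job is handed in; nothing more can be done
None
```

The slumped book is pushed upright and stands by itself, the sliding end was then pushed in snug against it, the cups, jar and other two books look unmoved in the last pictures, and the job is handed in at about 10 s (`sign_off` returned no verdict).

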